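# Time a press on the injection practice pad

## Robot

A 6-joint arm with a two-finger parallel gripper is mounted at the origin on the work surface. World frame = base frame: x ahead of the robot, y to its left, z up, the work surface at z = 0. Lengths are in mm, angles in rad, forces in N, time in s.
With the tool pointing down it reaches from about 350 to 975 mm from the base axis. Payload 7.1 kg.
Tool frame: the origin (TCP) lies at the very end of the fingers, on their centre line; the grasp point (between the pads) lies 19 mm behind it; z points along the fingers, y is the direction in which the jaws open and shut (so a half turn about z gives the same grasp; the last joint's range is limited). The gripper opens to 88 mm and grips with 3 to 60 N. Pads are 20 mm wide; open, the fingers measure 115 mm over their backs; the gripper's body (75 mm by 178 mm) begins 61 mm behind the grasp point.
Start: joints at [-1.139, 0.423, 1.63, -0, 1.089, -0.019], TCP at [272.318, -562.537, 222.675] pointing down, gripper open.
Joint ranges: [-3, 3], [-0.9, 2.11], [0.09, 2.58], [-1.31, 4.45], [0.11, 2.69], [-2.54, 2.54]. Speed limits (rad/s): [2.39, 2.39, 3.01, 3.14, 3.14, 3.14].

## Interface

Orientations are given as a rotation vector (axis times angle).
In Python, from workcell import monitor, vision, order, find_in, regions_of, place_of gives the robot as it stands. The module is installed in compiled form; this text tells all that it offers.
- The arm moves only by the tool carry_out, never from a script. Its argument "targets" is a list of rows, each a list of 3 entries, a list of its own where there are three numbers: the turn, a rotation vector about the world's x, y, z in degrees, then the shift along the world's x, y, z in mm, then the finger opening in mm, from 0 to 87.8. In form: [[[rx, ry, rz], [x, y, z], hand], ...]. A call has 1 to 10 rows; each row is the pose to reach, as a shift and turn from the pose commanded when the call began; what a row does not reach only later rows make up. A row lasts 1/12 s, in which the tool goes at most 41.7 mm and 7.16 degrees, less where a joint would pass 70% of its speed; a pose out of reach is approached as far as the arm can. A call with a gripper value outside its range is refused whole. The fingers move at their own pace and stop on an object; the grip force is fixed at half the most. Time passes only in rows, so rows that repeat a pose let the fingers close. It gives the time, the measured TCP pose, the force and the opening at its end, in the units of the state.
- monitor.get_obs(): the state, without advancing time (a new reading comes with each control period).
- vision.get_image(name): name is "scene" or "top" or "wrist"; returns the picture (480x640x3 uint8, red, green, blue); there is no depth.
- vision.camera_model(name): a dict with "K" (3x3 intrinsics, pixels), "dist" ([k1, k2, p1, p2, k3] as OpenCV has them; the pictures are not rectified), "rvec" (rotation vector, rad) and "tvec" (3), from world to camera coordinates, as OpenCV has them. Camera axes: x right, y down, z forward; pixel columns grow to the right and rows downward; lengths in mm; the calibration is good to about 2 mm. A picture is of the moment at which its call begins: read the wrist's pose just before it. camera_model takes no time and is no camera call; for the wrist camera it gives the pose at the moment of the call.
- order.close_job(): hands the job in, once; it reports no verdict.
Trained networks look in the newest picture that a camera, given by its name, has taken for a name from the list of things; names that differ only in an ending like _2 or _b are one class to them, and where a whole thing is asked for, a point or a joint stands for the part that bears it (a point fixed in the world has none). Each returns a list of dicts, best first, with "confidence" (0 to 1); they miss things now and then, are a little off and sometimes report something else, mostly with a low value. They report only what shows in the picture. A call takes as long as a camera call. They do not tell look-alikes from the thing itself.
- find_in(query, camera): "point" ([x, y, z] in mm, in the coordinates of the camera as it stood for that picture, good to about 4 mm: the middle of the surface that is visible of it).
- regions_of(query, camera): "mask" (480x640 bool, what is visible of it).
- place_of(query, camera): "point" ([x, y, z] in mm, in the coordinates of the camera as it stood for that picture, good to about 4 mm: a listed point, or the origin of a listed thing).
The state is a dict: "t": time; "qpos": joint angles; "qvel": joint speeds; "joint_torque": joint torques, N m; "ee_pos": TCP position; "orientation": TCP orientation; "ft_force": force on the tool from outside, world axes, zero at the start; "moment": the same for the moment, N m; "width": finger opening in mm.
Only numpy, scipy, OpenCV 4.12 (cv2) and the standard library are available. Lean on these libraries where they do the work, as an engineer would, in place of code of your own. Each camera call takes 0.05 s, during which the arm holds its last target.

## Task

At the nursing skills station, start the desk timer by pressing its wide bar key all the way down with the fingertips and letting it go. Then practise closing an injection site: press down gently on the round domed practice pad so that it is clearly dented in, keep it pressed for three seconds, and withdraw. Do not pick up or push anything along, do not press the timer's other keys, and leave the flat vein pad, the vial and the specimen cup untouched.

Things in the scene. Friction and masses are not known exactly. Their poses are not given: they have to be found in the camera images.
- start_key_top (a point): middle of the top face of the timer's wide bar key: a plain grey bar 22 mm by 80 mm in a black surround, the only wide key, along the edge opposite the display; its top is 32 mm above the table, 6 mm proud of the timer's case; x and y axes parallel to the timer's, the bar is long along y
- start_key (a joint): bar key, m pressed down: 0 up, 0.004 fully down; springs back; starts to move at about 1.5 N, 4 N at the bottom
- left_key (a joint): left small round key of the timer, m pressed down, same spring as the bar key; not to be pressed
- right_key (a joint): right small round key of the timer, m pressed down, same spring; not to be pressed
- timer: white desk timer, about 0.4 kg, standing loose on the table, case 120 mm (x) by 150 mm (y) by 26 mm high; origin at the centre of its underside, z up; bar key centred at x = -35 mm, two round grey keys (18 mm across, 31 mm high) at x = +10, y = +50 and -50 mm, raised dark display 41 mm high at x = +27 to +57 mm
- pad_top (a point): middle (highest point) of the top of the domed practice pad: a skin-coloured round dome 84 mm across in a round black stand; top 52 mm above the table, the dome rises 28 mm above the stand; its middle 16 mm is flat
- pad (a joint): domed pad, m pressed down: 0 up, 0.010 fully down; springs back; starts to move at about 1 N, 4 N at 0.005, 6.5 N at the bottom; more than 20 N is too hard
- pad_stand: round black stand that carries the domed pad, 104 mm across, 24 mm high, about 0.5 kg, standing loose on the table; origin at the centre of its underside
- vein_pad: flat rectangular vein pad, same skin colour, with three raised lines, on a black plinth; 80 mm (x) by 120 mm (y), 39 mm high, loose; origin at the centre of its underside; leave alone
- vial: small pale medicine vial with a narrow neck and cap, 28 mm across, 55 mm high, loose; origin at the centre of its underside; leave alone
- cup: lidded specimen cup, 68 mm across at the lid, 72 mm high, loose; origin at the centre of its underside; leave alone
Things that resemble listed ones, but are neither listed nor needed, are in the scene too. Leave any blue or orange look-alike of the pad_stand alone.

How it is judged (in metres and radians):
On the way, in this order (a step that is already met when the one before it is completed fails the run):
1. the wide bar key of the timer is pressed down by the fingers (at least 3.2 of its 4 mm) (value of joint start_key above 0.0032 m and contact force between the fingers and timer above 0.3 N), for 0.05 s.
2. the bar key has been let go (value of joint start_key below 0.001 m and contact force between the fingers and timer below 0.2 N), for 0.1 s.
3. the domed pad is kept dented in by the fingers, 3 mm or more, for 2.5 s (value of joint pad above 0.003 m and contact force between the fingers and pad_stand above 0.3 N), for 2.5 s.
At the end, for the whole second after the job is handed in: The domed pad and all three timer keys are back up (within about 1 mm); timer and practice pad stand upright within 20 mm of where they began; vein pad, vial and cup within 8 mm of where they began; everything at rest (value of joint pad below 0.0012 m and value of joint each of start_key, left_key, right_key below 0.001 m and distance of each of timer, pad_stand from where it was at the start of the episode below 0.02 m and linear speed of each of timer, pad_stand, vein_pad, vial, cup below 0.02 m/s and angle between each of timer, pad_stand, vein_pad, vial, cup's own z axis and vertical below 0.1 rad and distance of each of vein_pad, vial, cup from where it was at the start of the episode below 0.008 m); the robot touches nothing.
It fails at once if the vein pad, the vial or the specimen cup is touched or shifted (contact force between any of the fingers, the arm and vein_pad above 1 N or distance of any of vein_pad, vial, cup from where it was at the start of the episode above 0.008 m or contact force between any of the fingers, the arm and vial above 1 N or contact force between any of the fingers, the arm and cup above 1 N).
It fails at once if one of the timer's round keys is pressed (value of joint any of left_key, right_key above 0.0015 m).
It fails at once if the timer is shoved along (20 mm), lifted or tipped (distance of timer from where it was at the start of the episode above 0.02 m or height (world z) of timer above 0.008 m or angle between timer's own z axis and vertical above 0.15 rad).
It fails at once if the practice pad is shoved along (20 mm), lifted or tipped (distance of pad_stand from where it was at the start of the episode above 0.02 m or height (world z) of pad_stand above 0.008 m or angle between pad_stand's own z axis and vertical above 0.15 rad).
It fails at once if the domed pad is pressed harder than 20 N (contact force between the fingers and pad_stand above 20 N).
It also fails if it takes over 48 s, if anything falls off the work surface, if the arm or the gripper's body presses on something with over 40 N, if the wrist force passes 120 N, or if a joint passes its speed limit or range.

## Working session

There is one attempt and no reset: what is moved stays moved. The work goes in short steps, Python scripts to look and compute and a tool call to move; the robot and the scene stay as the last step left them, time stands still between calls to the robot, and variables do not carry over. Pictures are saved under pics/ and viewed, and the job is handed in when it is done.

Besides the shell and the picture viewer there is one more tool, called by a JSON object that holds its "op" and its "data". carry_out: Moves the arm, as the interface text tells. Its arguments: {"type":"object","properties":{"targets":{"type":"array","items":{"type":"array"}}},"required":["targets"]}

```bash
mkdir -p pics
cat > h.py <<'E'
import numpy as np, cv2
from workcell import monitor, vision, order, find_in, regions_of, place_of
def cam(n):
    m=vision.camera_model(n); R=cv2.Rodrigues(np.array(m['rvec'],float))[0]
    return np.array(m['K'],float),np.array(m['dist'],float),R,np.array(m['tvec'],float).ravel()
def c2w(n,p):
    K,d,R,t=cam(n); return R.T@(np.array(p,float)-t)
def pix(n,P):
    K,d,R,t=cam(n); return cv2.projectPoints(np.array(P,float).reshape(-1,1,3),cv2.Rodrigues(R)[0],t,K,d)[0].reshape(-1,2)
def ray(n,uv,z):
    K,d,R,t=cam(n); q=cv2.undistortPoints(np.array(uv,float).reshape(-1,1,2),K,d).reshape(-1,2)
    q=np.c_[q,np.ones(len(q))]@R; c=-R.T@t
    return c+q*((z-c[2])/q[:,2])[:,None]
def shot(n,f):
    im=vision.get_image(n); cv2.imwrite('pics/'+f,im[:,:,::-1]); return im
E
python3 - <<'E'
from h import *
o=monitor.get_obs(); print(o['t'],o['ee_pos'],o['orientation'],o['ft_force'],o['width'])
for n in ['top','scene']:
    shot(n,n+'1.png')
    for q in ['start_key_top','pad_top','timer','vein_pad','vial','cup']:
        for r in place_of(q,n): 
            w=c2w(n,r['point']); print(n,q,round(r['confidence'],2),w.round(0),pix(n,w).round(0))
print(monitor.get_obs()['t'])
E
```

```text
0.0 [ 272.08768258 -562.04881785  221.91646882] [-3.06069914e+00 -7.01707284e-01  4.50181762e-04] [-0.56975547  0.58577334  0.55142207] 87.88759336717563
top start_key_top 0.72 [602.   3.  31.] [[373. 185.]]
top start_key_top 0.53 [636.  10.   2.] [[369. 173.]]
top pad_top 0.95 [272. 261.  52.] [[257. 334.]]
top pad_top 0.87 [561. 517.  51.] [[143. 204.]]
top pad_top 0.81 [468. 242.  54.] [[266. 243.]]
top pad_top 0.23 [602.   3.  28.] [[373. 185.]]
top timer 0.93 [633.  10.   2.] [[369. 175.]]
top vein_pad 0.57 [ 449. -242.    2.] [[482. 252.]]
top vial 0.59 [642. 227.   1.] [[275. 173.]]
top cup 0.93 [ 662. -232.    2.] [[472. 161.]]
top cup 0.53 [470. 240.  -0.] [[270. 246.]]
scene start_key_top 0.64 [602.   0.  33.] [[225. 271.]]
scene pad_top 0.78 [569. 519.  53.] [[489. 351.]]
scene pad_top 0.6 [466. 241.  48.] [[365. 267.]]
scene timer 0.75 [634.   9.   3.] [[220. 293.]]
scene vein_pad 0.98 [ 454. -241.    1.] [[181. 215.]]
scene vein_pad 0.55 [632.   8.   5.] [[220. 291.]]
scene cup 0.88 [ 659. -229.   -2.] [[121. 264.]]
0.7
```

View pics/top1.png

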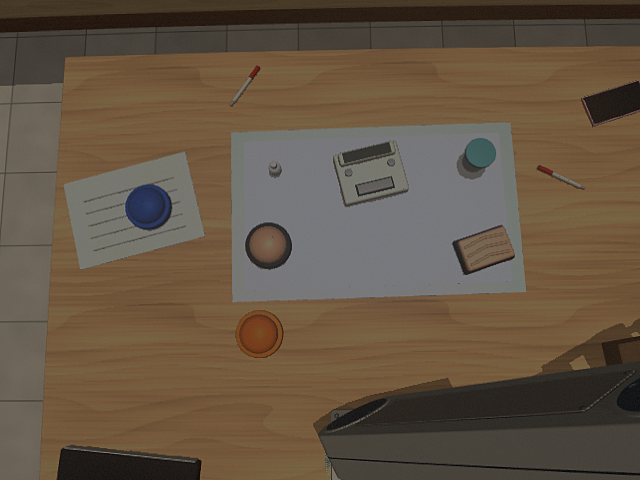

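View pics/scene1.png

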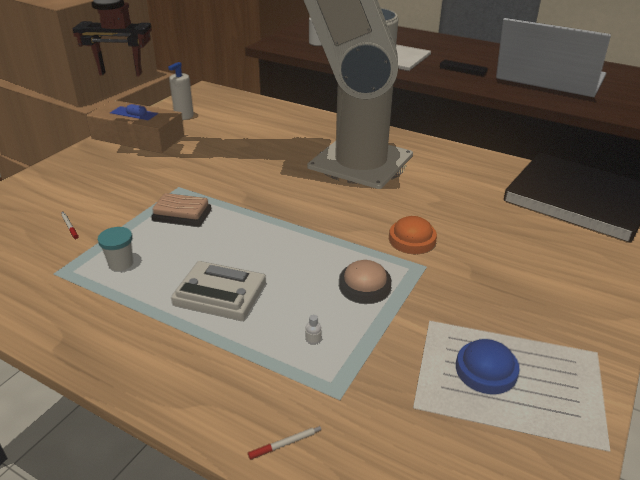

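Run:
```python
import cv2,numpy as np
im=cv2.imread('pics/top1.png')
a=cv2.resize(im[120:260,305:445],(0,0),fx=4,fy=4,interpolation=cv2.INTER_CUBIC)[:,:]
cv2.imwrite('pics/c_timer.png',a)
b=cv2.resize(im[150:380,100:330],(0,0),fx=2.5,fy=2.5,interpolation=cv2.INTER_CUBIC)
cv2.imwrite('pics/c_pads.png',b)
```

```text
(no output)
```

View pics/c_timer.png

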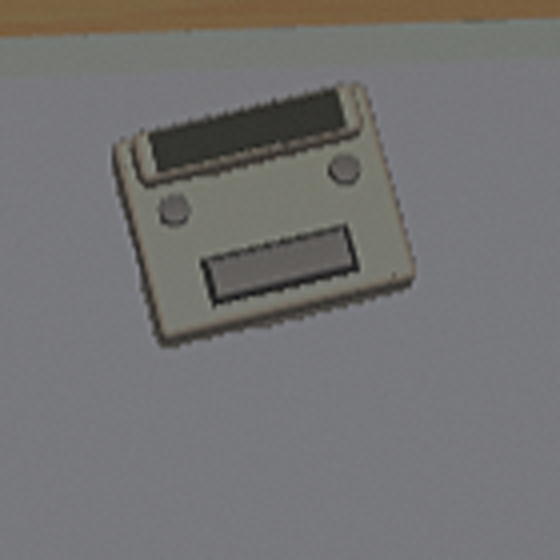

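View pics/c_pads.png

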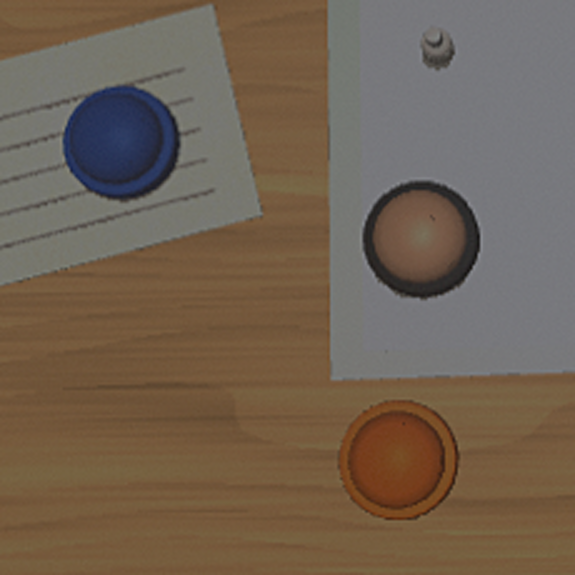

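Candidates for the pad are the skin-coloured dome in a black stand at top (268,245), a blue one at (148,206) and an orange one at (259,334). The task describes a skin-coloured dome in a black stand, so it is the one at (268,245), and the crop confirms this. The timer's bar is at about (375,186), opposite the display, with round keys at about (348,172) and (391,162).

Run:
```python
from h import *
from scipy.spatial.transform import Rotation as Ro
f=lambda u,v:(305+u/4-.4,120+v/4-.4)
print('bar corners',ray('top',[f(205,262),f(350,230),f(356,270),f(215,302)],32).round(1))
print('bar c',ray('top',[f(280,265)],32).round(1))
print('keys',ray('top',[f(174,210),f(344,169)],31).round(1))
print('disp ends',ray('top',[f(150,150),f(343,108)],41).round(1))
im=cv2.imread('pics/top1.png'); 
# stand rim ellipse: dark pixels vs paper
m=(im[190:300,220:320].max(2)<75).astype(np.uint8)
n,l,s,c=cv2.connectedComponentsWithStats(m); 
for i in range(1,n):
    if s[i,4]>100: print(s[i],c[i]+[220,190])
print('stand',ray('top',[(268.5,245.3)],24).round(1))
r=[x for x in regions_of('pad_top','top')]
for x in r:
    ys,xs=np.where(x['mask']); print(x['confidence'],xs.mean(),ys.mean(),len(xs),xs.min(),xs.max(),ys.min(),ys.max())
    hm=np.array([[(xs.min()+xs.max())/2,(ys.min()+ys.max())/2]]);print(ray('top',hm,24),ray('top',hm,12))
print(Ro.from_rotvec(monitor.get_obs()['orientation']).as_matrix().round(3))
```

```text
bar corners [[600.7  42.2  32. ]
 [618.  -40.   32. ]
 [594.7 -42.6  32. ]
 [577.5  37.2  32. ]]
bar c [[598.3   0.   32. ]]
keys [[631.6  59.   31. ]
 [654.  -38.   31. ]]
disp ends [[664.   72.2  41. ]
 [686.8 -37.4  41. ]]
[ 25  33  47  46 642] [269.57943925 248.15109034]
stand [[467.7 240.1  24. ]]
0.97 267.3045045045045 243.94684684684685 1110 249 286 226 263
[[469.55175473 242.37419548  24.        ]] [[471.40480692 243.72163818  12.        ]]
0.76 258.0158201498751 333.64696086594506 1201 239 277 314 353
[[273.18544016 262.91957945  24.        ]] [[273.07507691 264.47245008  12.        ]]
0.71 146.3647175421209 204.77998017839445 1009 128 165 188 222
[[564.93806029 519.29064748  24.        ]] [[567.74485521 523.4069054   12.        ]]
[[ 0.9    0.436  0.   ]
 [ 0.436 -0.9   -0.   ]
 [ 0.     0.    -1.   ]]
```

{"op": "carry_out", "data": {"targets": [[[0,0,0],[10,20,10],0],[[0,0,0],[30,50,20],0],[[0,0,0],[50,85,20],0],[[0,0,0],[70,120,20],0],[[0,0,0],[90,155,20],0],[[0,0,0],[110,190,20],0],[[0,0,0],[130,225,20],0],[[0,0,0],[150,260,20],0],[[0,0,0],[165,285,20],0]]}}

```text
t: 1.5
ee_pos: [438.2, -274.9, 242.9]
orientation: [-3.062, -0.703, -0.001]
ft_force: [0.4, -0.2, 0.7]
width: 31.4
```

{"op": "carry_out", "data": {"targets": [[[0,0,-2],[10,17,0],0],[[0,0,-5],[30,50,0],0],[[0,0,-8],[50,85,0],0],[[0,0,-11],[70,120,0],0],[[0,0,-13],[90,155,0],0],[[0,0,-13],[110,190,-10],0],[[0,0,-13],[130,225,-30],0],[[0,0,-13],[148,255,-60],0],[[0,0,-13],[160,275,-90],0],[[0,0,-13],[162,277,-110],0]]}}

```text
t: 2.33
ee_pos: [600.7, 3.1, 130.8]
orientation: [-3.121, -0.356, -0.001]
ft_force: [-0.6, -1.1, 0.7]
width: 0.6
```

{"op": "carry_out", "data": {"targets": [[[0,0,0],[0,0,-20],0],[[0,0,0],[0,0,-40],0],[[0,0,0],[0,0,-50],0],[[0,0,0],[0,0,-50],0]]}}

```text
t: 2.67
ee_pos: [597.7, -0.4, 80.4]
orientation: [-3.121, -0.351, 0.007]
ft_force: [0.6, 0.8, 0.2]
width: 0.4
```

Run:
```python
from h import *
o=monitor.get_obs(); print(o['t'],o['ee_pos'],o['ft_force'],o['width'])
shot('wrist','w1.png')
for q in ['start_key_top']:
    for r in place_of(q,'wrist'): 
        w=c2w('wrist',r['point']); print(q,round(r['confidence'],2),w.round(1),pix('wrist',w).round(0))
print(pix('wrist',o['ee_pos']))
shot('scene','s2.png'); shot('top','t2.png')
a=cv2.imread('pics/s2.png')[180:330,140:340]; cv2.imwrite('pics/s2c.png',cv2.resize(a,(800,600)))
```

```text
2.6667 [ 5.97690378e+02 -4.46908350e-01  8.04107385e+01] [0.56808908 0.75209743 0.19415797] 0.3761507886958695
start_key_top 0.68 [599.9   0.9  32.4] [[311. 259.]]
start_key_top 0.39 [636.7   7.5   3.4] [[314. 191.]]
[[312.29505004 295.37438788]]
```

View pics/w1.png

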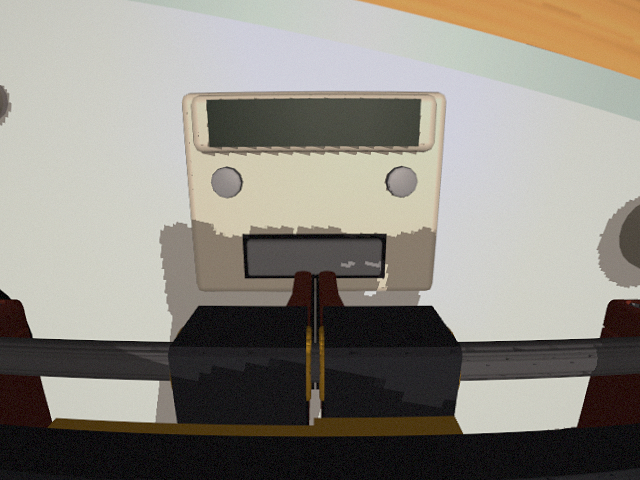

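View pics/s2c.png

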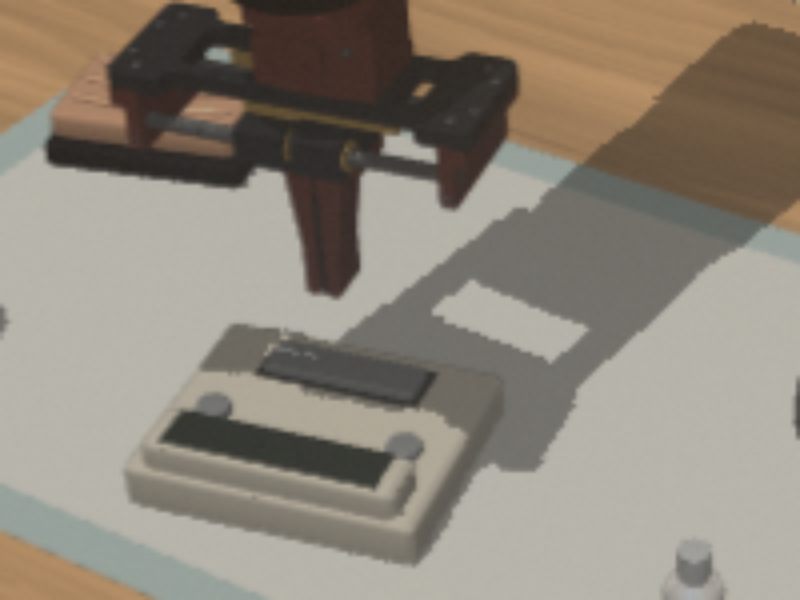

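The wrist view shows the bar centred at about (315,256), with the closed fingers lined up with it. Next I go down in small steps.

{"op": "carry_out", "data": {"targets": [[[0,0,0],[1,1,-15],0],[[0,0,0],[2,1,-30],0],[[0,0,0],[2,1,-40],0],[[0,0,0],[2,1,-44],0],[[0,0,0],[2,1,-44],0],[[0,0,0],[2,1,-44],0]]}}

```text
t: 3.37
ee_pos: [601.6, 0.4, 39.2]
orientation: [3.122, 0.351, 0.001]
ft_force: [0.3, -0.5, -0.6]
width: 0.4
```

{"op": "carry_out", "data": {"targets": [[[0,0,0],[0,0,-2],0],[[0,0,0],[0,0,-4],0],[[0,0,0],[0,0,-6],0],[[0,0,0],[0,0,-6],0],[[0,0,0],[0,0,-6],0]]}}

```text
t: 3.78
ee_pos: [601.3, 0.5, 32.7]
orientation: [-3.122, -0.351, 0.0]
ft_force: [-0.6, -0.6, 0.7]
width: 0.5
```

{"op": "carry_out", "data": {"targets": [[[0,0,0],[0,0,-1],0],[[0,0,0],[0,0,-2],0],[[0,0,0],[0,0,-2],0],[[0,0,0],[0,0,-2],0]]}}

```text
t: 4.12
ee_pos: [601.4, 0.5, 30.8]
orientation: [3.122, 0.351, 0.0]
ft_force: [-0.9, 0.5, 3.0]
width: 0.6
```

{"op": "carry_out", "data": {"targets": [[[0,0,0],[0,0,-1],0],[[0,0,0],[0,0,-2],0],[[0,0,0],[0,0,-2],0],[[0,0,0],[0,0,-2],0]]}}

```text
t: 4.45
ee_pos: [601.4, 0.5, 28.8]
orientation: [-3.122, -0.351, -0.0]
ft_force: [-1.3, -0.4, 4.4]
width: 0.4
```

{"op": "carry_out", "data": {"targets": [[[0,0,0],[0,0,-1],0],[[0,0,0],[0,0,-1],0],[[0,0,0],[0,0,-1],0]]}}

```text
t: 4.7
ee_pos: [601.5, 0.5, 28.3]
orientation: [3.122, 0.351, 0.0]
ft_force: [-2.1, 0.5, 9.2]
width: 0.6
```

{"op": "carry_out", "data": {"targets": [[[0,0,0],[0,0,-0.5],0],[[0,0,0],[0,0,-0.5],0],[[0,0,0],[0,0,-0.5],0]]}}

```text
t: 4.95
ee_pos: [601.5, 0.5, 28.2]
orientation: [3.122, 0.351, 0.001]
ft_force: [-3.3, -0.4, 12.1]
width: 0.6
```

The force rose to 12 N at z ≈ 28, so the key is at its stop. I release it and cross to the pad.

{"op": "carry_out", "data": {"targets": [[[0,0,0],[0,0,5],0],[[0,0,0],[0,0,15],0],[[0,0,0],[0,0,30],0],[[0,0,0],[0,0,60],0],[[0,0,0],[0,0,90],0],[[0,0,0],[-10,18,100],0],[[0,0,0],[-28,50,100],0],[[0,0,0],[-44,80,100],0],[[0,0,0],[-60,110,100],0],[[0,0,0],[-77,140,100],0]]}}

```text
t: 5.78
ee_pos: [523.5, 141.5, 127.7]
orientation: [-3.122, -0.35, -0.001]
ft_force: [0.8, 0.1, 0.1]
width: 0.6
```

{"op": "carry_out", "data": {"targets": [[[0,0,0],[-16,30,0],0],[[0,0,0],[-32,58,0],0],[[0,0,0],[-46,82,0],0],[[0,0,0],[-54,97,0],0],[[0,0,0],[-56,100,-10],0],[[0,0,0],[-56,100,-20],0],[[0,0,0],[-56,100,-20],0]]}}

```text
t: 6.37
ee_pos: [467.2, 239.5, 105.1]
orientation: [3.121, 0.352, -0.005]
ft_force: [-0.4, -1.0, -0.1]
width: 0.5
```

Run:
```python
from h import *
o=monitor.get_obs(); print(o['t'],o['ee_pos'],o['ft_force'],o['width'])
shot('wrist','w2.png')
for r in place_of('pad_top','wrist'): 
        w=c2w('wrist',r['point']); print(round(r['confidence'],2),w.round(1),pix('wrist',w).round(0))
print(pix('wrist',[[469,241,52],[469,241,24]]))
shot('scene','s3.png')
a=cv2.imread('pics/s3.png')[170:350,150:430]; cv2.imwrite('pics/s3c.png',cv2.resize(a,(800,514)))
```

```text
6.3667 [467.23051926 239.45640589 105.12195851] [-0.44942091 -0.9895998  -0.10601684] 0.5087507108665309
0.96 [469.  245.6  56.5] [[304. 257.]]
[[311.38412743 256.72238567]
 [311.72715544 244.27250258]]
```

View pics/w2.png

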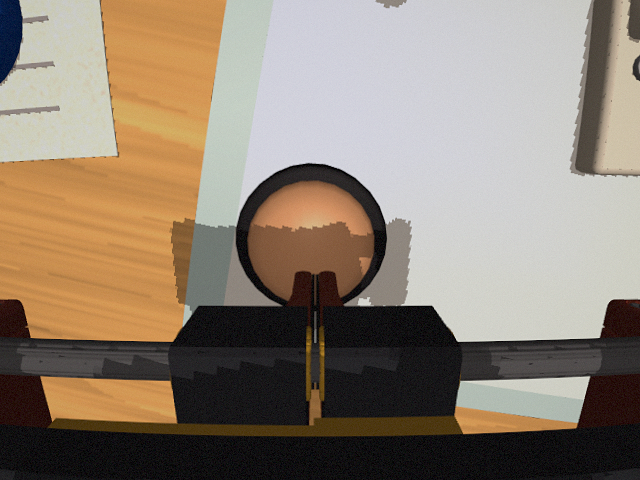

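View pics/s3c.png

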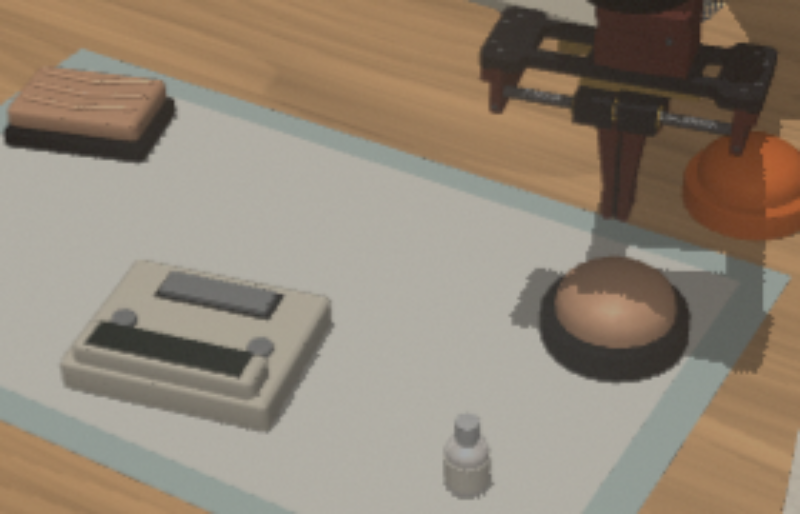

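Run:
```python
from h import *
im=cv2.imread('pics/w2.png'); a=np.linspace(0,2*np.pi,200)
from scipy.optimize import least_squares
obs=[]
g=im.max(2)
for c in [(469,241),(472,242)]:
    for z,r in [(24,52),(0,52),(24,42)]:
        p=pix('wrist',np.c_[c[0]+r*np.cos(a),c[1]+r*np.sin(a),0*a+z]); print(c,z,r,p.min(0).round(),p.max(0).round())
        if c[0]==469: 
            cv2.polylines(im,[p.astype(np.int32).reshape(-1,1,2)],True,(0,255,0) if z else (255,0,0),1)
cv2.imwrite('pics/w2o.png',cv2.resize(im[140:330,200:420],(0,0),fx=3,fy=3))
for r in place_of('pad_stand','wrist')+find_in('pad_stand','wrist'): print(r['confidence'],c2w('wrist',r['point']))
```

```text
(469, 241) 24 52 [235. 167.] [388. 315.]
(469, 241) 0 52 [242. 165.] [382. 301.]
(469, 241) 24 42 [250. 183.] [374. 302.]
(472, 242) 24 52 [235. 162.] [388. 311.]
(472, 242) 0 52 [241. 160.] [382. 297.]
(472, 242) 24 42 [249. 178.] [373. 298.]
0.67 [473.56887136 237.12498987   1.7049817 ]
0.88 [484.77165742 245.90684095  46.92208771]
0.82 [560.98735183 467.22577913  14.83228359]
```

View pics/w2o.png

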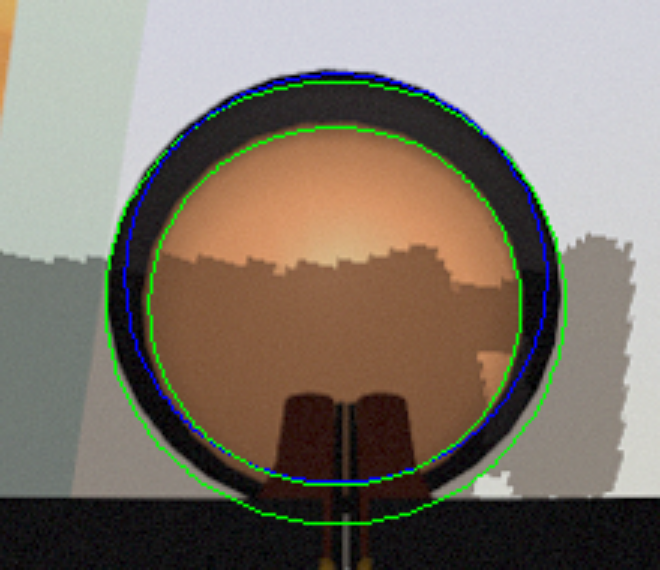

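{"op": "carry_out", "data": {"targets": [[[0,0,0],[2,1,-10],0],[[0,0,0],[3,2,-25],0],[[0,0,0],[3,2,-38],0],[[0,0,0],[3,2,-46],0],[[0,0,0],[3,2,-48],0],[[0,0,0],[3,2,-48],0],[[0,0,0],[3,2,-48],0]]}}

```text
t: 7.2
ee_pos: [471.6, 242.5, 59.3]
orientation: [-3.122, -0.351, -0.0]
ft_force: [-0.3, 0.3, 0.7]
width: 0.3
```

{"op": "carry_out", "data": {"targets": [[[0,0,0],[0,0,-1.5],0],[[0,0,0],[0,0,-3],0],[[0,0,0],[0,0,-4],0],[[0,0,0],[0,0,-5],0],[[0,0,0],[0,0,-5],0],[[0,0,0],[0,0,-5],0]]}}

```text
t: 7.7
ee_pos: [471.3, 242.5, 54.2]
orientation: [-3.122, -0.351, -0.0]
ft_force: [-0.2, -0.2, 0.2]
width: 0.5
```

{"op": "carry_out", "data": {"targets": [[[0,0,0],[0,0,-1],0],[[0,0,0],[0,0,-2],0],[[0,0,0],[0,0,-3],0],[[0,0,0],[0,0,-4],0],[[0,0,0],[0,0,-4],0],[[0,0,0],[0,0,-4],0]]}}

```text
t: 8.2
ee_pos: [471.4, 242.5, 50.2]
orientation: [-3.122, -0.351, -0.0]
ft_force: [0.1, 1.0, 2.3]
width: 0.5
```

{"op": "carry_out", "data": {"targets": [[[0,0,0],[0,0,-1],0],[[0,0,0],[0,0,-2],0],[[0,0,0],[0,0,-3],0],[[0,0,0],[0,0,-3],0],[[0,0,0],[0,0,-3],0]]}}

```text
t: 8.62
ee_pos: [471.4, 242.5, 47.2]
orientation: [-3.122, -0.351, -0.0]
ft_force: [-1.3, 0.2, 4.2]
width: -0.1
```

The force is 4.2 N, which is about 5 mm of dent. I go 1 mm deeper for margin and hold for more than 3 s.

{"op": "carry_out", "data": {"targets": [[[0,0,0],[0,0,-1],0],[[0,0,0],[0,0,-1],0],[[0,0,0],[0,0,-1],0],[[0,0,0],[0,0,-1],0],[[0,0,0],[0,0,-1],0],[[0,0,0],[0,0,-1],0],[[0,0,0],[0,0,-1],0],[[0,0,0],[0,0,-1],0],[[0,0,0],[0,0,-1],0],[[0,0,0],[0,0,-1],0]]}}

```text
t: 9.45
ee_pos: [471.4, 242.5, 46.2]
orientation: [-3.122, -0.351, -0.0]
ft_force: [-0.2, -0.1, 4.1]
width: 0.2
```

{"op": "carry_out", "data": {"targets": [[[0,0,0],[0,0,0],0],[[0,0,0],[0,0,0],0],[[0,0,0],[0,0,0],0],[[0,0,0],[0,0,0],0],[[0,0,0],[0,0,0],0],[[0,0,0],[0,0,0],0],[[0,0,0],[0,0,0],0],[[0,0,0],[0,0,0],0],[[0,0,0],[0,0,0],0],[[0,0,0],[0,0,0],0]]}}

```text
t: 10.28
ee_pos: [471.4, 242.5, 46.2]
orientation: [-3.122, -0.351, -0.0]
ft_force: [1.5, -0.2, 4.5]
width: 0.3
```

{"op": "carry_out", "data": {"targets": [[[0,0,0],[0,0,0],0],[[0,0,0],[0,0,0],0],[[0,0,0],[0,0,0],0],[[0,0,0],[0,0,0],0],[[0,0,0],[0,0,0],0],[[0,0,0],[0,0,0],0],[[0,0,0],[0,0,0],0],[[0,0,0],[0,0,0],0],[[0,0,0],[0,0,0],0],[[0,0,0],[0,0,0],0]]}}

```text
t: 11.12
ee_pos: [471.4, 242.5, 46.2]
orientation: [-3.122, -0.351, -0.0]
ft_force: [1.4, 1.2, 4.2]
width: 0.3
```

{"op": "carry_out", "data": {"targets": [[[0,0,0],[0,0,0],0],[[0,0,0],[0,0,0],0],[[0,0,0],[0,0,0],0],[[0,0,0],[0,0,0],0],[[0,0,0],[0,0,0],0],[[0,0,0],[0,0,0],0],[[0,0,0],[0,0,0],0],[[0,0,0],[0,0,0],0],[[0,0,0],[0,0,0],0],[[0,0,0],[0,0,0],0]]}}

```text
t: 11.95
ee_pos: [471.4, 242.5, 46.2]
orientation: [-3.122, -0.351, -0.0]
ft_force: [0.1, 0.6, 4.8]
width: 0.1
```

{"op": "carry_out", "data": {"targets": [[[0,0,0],[0,0,2],0],[[0,0,0],[0,0,5],0],[[0,0,0],[0,0,10],0],[[0,0,0],[0,0,25],0],[[0,0,0],[0,0,50],0],[[0,0,0],[0,0,80],0],[[0,0,0],[0,0,110],0],[[0,0,0],[0,0,120],0],[[0,0,0],[0,0,120],0],[[0,0,0],[0,0,120],0]]}}

```text
t: 12.78
ee_pos: [470.7, 242.2, 165.9]
orientation: [3.122, 0.351, -0.001]
ft_force: [-0.6, -0.2, -0.1]
width: 0.5
```

Run:
```python
from h import *
o=monitor.get_obs(); print(o['t'],o['ee_pos'],o['ft_force'])
shot('scene','s4.png')
a=cv2.imread('pics/s1.png') if 0 else cv2.imread('pics/scene1.png'); b=cv2.imread('pics/s4.png')
cv2.imwrite('pics/s4c.png',np.vstack([x[190:350,80:440] for x in (a,b)]).repeat(1,0))
```

```text
12.7833 [470.72016837 242.15838604 165.85412016] [-0.64673102 -0.21614229 -0.12473743]
```

View pics/s4c.png

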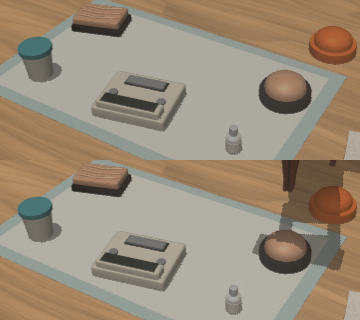

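The before and after pictures match: nothing has moved, and the arm is clear of everything.

Run:
```python
from h import *
print(order.close_job())
```

```text
the job is handed in; nothing more can be done
None
```

I pressed the timer's bar key fully down with the closed fingers and released it. I then pressed the domed pad and held it for about 3.3 s, withdrew straight up and handed the job in at about 13 s. No verdict was reported.

- **Bar key:** the force rose to 12 N with the fingertips at z ≈ 28 mm, which is the key's stop. The force was back to about zero after release.
- **Pad:** it was the skin-coloured dome in the black stand, not the blue or orange ones. The fingertips held at z = 46.2 mm, about 6 mm below the pad's listed top. The measured force was 4.1–4.8 N. That fits about 5–6 mm of dent, well over the 3 mm needed, and no reading came near 20 N.
- **Last checks:** the forces are within noise of zero and the arm is about 110 mm above the pad. By eye, the timer, pad, vein pad, vial and cup look unmoved in the scene picture.
- **Disagreement:** the cameras and networks placed the pad's centre up to about 5 mm apart. I corrected for this with the wrist-camera outline before pressing.

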